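# Press the proud clip home and point out the empty eyelet

## Task

Check the clips on the back of this car seat shell. With the closed fingertips press the red clip, which stands proud, fully home; then point at the one empty brass eyelet so that the upholsterer sees where a clip is missing: bring the fingertips over its middle from above, hand upright, 1 to 4 cm above it without touching it, stay there for two seconds and finish while still pointing. Press only the red clip, never pull it up, do not touch the white clips, and leave the tin, the screwdriver and the hammer where they lie.

Things in the scene. Friction and masses are not known exactly. Their poses are not given: they have to be found in the camera images.
- shell: fixed cream seat shell, 300 mm (x) by 440 mm (y): rim 24 mm high, 22 mm wide, around a flat charcoal panel, top 12 mm above the bench; two steel headrest posts stick out 78 mm at its +y end. Six brass eyelets (34 mm across, 3 mm high) at shell x = -55 and +55 mm, y = -130, -50 and +30 mm: four hold white clips, one the red clip, one is empty; in changing order. Origin: centre of underside, z up
- clip_red_top (a point): middle of the top of the red clip's round head (head 27 mm across, 5 mm thick, flat for 18 mm in the middle, on a 13 mm stem); 32 mm above the bench when the joint reads 0, 20 mm when fully home. It moves with the clip
- clip_red (a joint): how far the red clip is pressed down, in m: 0 to 0.003 at the start (standing proud), 0.012 fully home against a hard stop level with the white clips; it stays where it is left; stiff friction of about 5 N. Negative values mean that it is being pulled out
- socket_mouth (a point): middle of the mouth of the empty brass eyelet, at its top, 15 mm above the bench: a brass ring, 34 mm outside, with a black hole of 21 mm. Fixed to the shell, z up
- clip_a: a white clip pressed fully home in its brass eyelet: round head 27 mm across, its top 8 mm above the panel; fixed, already right. Origin: centre of the eyelet's foot, on the panel, z up
- clip_b: a white clip pressed fully home in its brass eyelet: round head 27 mm across, its top 8 mm above the panel; fixed, already right. Origin: centre of the eyelet's foot, on the panel, z up
- clip_c: a white clip pressed fully home in its brass eyelet: round head 27 mm across, its top 8 mm above the panel; fixed, already right. Origin: centre of the eyelet's foot, on the panel, z up
- clip_d: a white clip pressed fully home in its brass eyelet: round head 27 mm across, its top 8 mm above the panel; fixed, already right. Origin: centre of the eyelet's foot, on the panel, z up
- tin: small open steel tin, loose, 42 mm across and 24 mm high, standing on the panel beside the clips; origin: centre of its underside, z up
- screwdriver: loose screwdriver with a black handle lying on the bench on the shell's +y side, about 200 mm long along its x, under 35 mm high
- hammer: loose hammer with a wooden handle lying on the bench on the shell's -y side, about 250 mm long along its x, head toward +x, under 35 mm high

How it is judged:
On the way, in this order (a step that is already met when the one before it is completed fails the run):
1. the red clip is pressed fully home (value of joint clip_red above 0.0105 m), for 0.2 s.
2. the fingertips point at the empty eyelet from just above and dwell there (horizontal distance between the grasp point and socket_mouth below 0.02 m and z of the grasp point in the frame of socket_mouth between 0.003 and 0.08 m and value of joint clip_red above 0.0105 m), for 1.5 s.
At the end, for the whole second after the job is handed in: the red clip is home (pressed at least 10.5 of 12 mm); the grasp point of the hand is within 20 mm sideways of the middle of the empty eyelet and 3 to 80 mm above its mouth (the fingertips are somewhat lower), touching nothing; tin, screwdriver and hammer at rest within 12 mm of where they began (all of step 2 and distance of each of tin, screwdriver, hammer from where it was at the start of the episode below 0.012 m and linear speed of each of tin, screwdriver, hammer below 0.02 m/s).
It fails at once if the empty eyelet is touched (contact force between any of the fingers, the arm and socket above 0.5 N).
It fails at once if a white clip is touched (contact force between any of the fingers, the arm and clip_a above 1 N or contact force between any of the fingers, the arm and clip_b above 1 N or contact force between any of the fingers, the arm and clip_c above 1 N or contact force between any of the fingers, the arm and clip_d above 1 N).
It fails at once if the red clip is pulled up (value of joint clip_red below -0.002 m).
It fails at once if the tin, screwdriver or hammer is moved or lifted (distance of any of tin, screwdriver, hammer from where it was at the start of the episode above 0.012 m).
It also fails if it takes over 38 s, if anything falls off the work surface, if the arm or the gripper's body presses on something with over 40 N, if the wrist force passes 120 N, or if a joint passes its speed limit or range.

## Robot

A 6-joint arm with a two-finger parallel gripper is mounted at the origin on the work surface. World frame = base frame: x ahead of the robot, y to its left, z up, the work surface at z = 0. Lengths are in m, angles in rad, forces in N, time in s.
With the tool pointing down it reaches from about 0.375 to 0.9 m from the base axis. Payload 3.1 kg.
Tool frame: the origin (TCP) lies between the finger pads; the fingertips stand 17 mm ahead of it and the grasp point (between the pads) lies 2 mm behind it (robot.nose_length is the distance from the TCP to the fingertips, in m); z points along the fingers, y is the line along which they close (so a half turn about z gives the same grasp; the last joint's range is limited). The gripper opens to 87 mm and grips with 3 to 60 N. Pads are 19 mm wide; open, the fingers measure 117 mm over their backs; the gripper's body (75 mm by 190 mm) begins 51 mm behind the grasp point.
Start: joints at [1.083, 0.527, 1.433, -0, 1.181, -0.178], TCP at [0.191, 0.595, 0.24] pointing down, gripper open.
Joint ranges: [-3.08, 3.08], [-0.75, 2.2], [0.22, 2.44], [-1.43, 4.57], [0, 2.65], [-2.85, 2.85]. Speed limits (rad/s): [2.79, 2.79, 3.14, 3.14, 3.14, 3.14].

## Interface

Orientations are given as a unit quaternion [x, y, z, w].
In Python, from rig import robot, cams gives the robot as it stands.
- The arm moves only by the shell command python3 -m pendant 'ROWS' [FORCE]. ROWS is JSON, a list of rows, each an object with "jaw": the opening, from 0 (shut) to 1 (fully open); "linear": the shift along the tool's x, y, z in cm, a list of three; "twist": the turn about the tool's z in degrees. A call has 1 to 12 rows; each row shifts and turns the commanded pose from where the row before left it, along the tool's axes as they then stand; what a row does not reach is not made up. A row lasts 1/12 s, in which the tool goes at most 41.7 mm and 7.16 degrees, less where a joint would pass 70% of its speed; a pose out of reach is approached as far as the arm can. A call is refused whole if a number of a shift passes 4.17 or a number of a turn 7.16, either way. A call with a gripper value outside its range is refused whole. The fingers move at their own pace and stop on an object; FORCE is the grip in N (left out, the last holds). Time passes only in rows, so rows that do not move let the fingers close. It gives the time, the measured TCP pose, the force, the opening and the grip force at its end, in the units of the state.
- robot.get_obs(): the state, without advancing time (a new reading comes with each control period).
- cams.camera(name): name is "scene" or "side" or "wrist"; returns a dict with "color" (384x512x3 uint8, blue, green, red), "depth" (384x512 float32, m along the optical axis (not along the pixel's ray), 0 where there is no reading), "fov_y" (degrees; the focal length in pixels is half the picture's height over the tangent of half this angle, whatever the lens; pixels are square), "cx", "cy" (the principal point, pixels), "k1" (the pictures are not rectified: a ray, as slopes to the right and down, at radius r is drawn at 1 + k1 r^2 times it, then the intrinsics apply), "view" (4x4, takes a point from world to camera coordinates). Camera axes: x right, y down, z forward; pixel columns grow to the right and rows downward; lengths in m; the calibration is good to about 2 mm. A picture is of the moment at which its call begins.
- robot.hand_in(): hands the job in; it is judged then, once.
The state is a dict: "time": time; "q": joint angles; "joint_velocities": joint speeds; "joint_torque": joint torques, N m; "position": TCP position; "tool_rot": TCP orientation; "ft_force": force on the tool from outside, world axes, zero at the start; "moment": the same for the moment, N m; "grip_width": finger opening in m; "grip_force": force on a finger pad.
Only numpy, scipy, OpenCV 4.12 (cv2) and the standard library are available. Lean on these libraries where they do the work, as an engineer would, in place of code of your own. Each camera call takes 0.05 s, during which the arm holds its last target. There are 200 camera calls.

## Working session

There is one attempt and no reset: what is moved stays moved. The work goes in short steps, Python scripts to look and compute and a shell command to move; the robot and the scene stay as the last step left them, time stands still between calls to the robot, and variables do not carry over. Pictures are saved under pics/ and viewed, at most 10 in all, crops included, and the job is handed in when it is done.

```bash
mkdir -p pics; ls
cat > h.py <<'E'
import numpy as np, cv2
from rig import robot, cams
def K(c):
    h=c["color"].shape[0]; f=h/2/np.tan(np.radians(c["fov_y"])/2)
    return f
def world(c,u,v,z):
    """pixel -> world on the plane of height z"""
    f=K(c); d=np.array([(u-c["cx"])/f,(v-c["cy"])/f]); s=d.copy()
    for _ in range(30): s=d/(1+c["k1"]*(s@s))
    T=np.linalg.inv(c["view"]); r=T[:3,:3]@np.array([s[0],s[1],1]); o=T[:3,3]
    return o+r*(z-o[2])/r[2]
def pix(c,p):
    q=c["view"]@np.append(p,1); s=q[:2]/q[2]; s=s*(1+c["k1"]*(s@s)); return s*K(c)+[c["cx"],c["cy"]]
E
python3 - <<'E'
from h import *
ims=[]
for n in ["scene","wrist"]:
    c=cams.camera(n); cv2.imwrite(f"pics/{n}0.png",c["color"]); np.save(f"{n}0.npy",c,allow_pickle=True)
o=robot.get_obs(); print(o["time"],o["position"],o["tool_rot"],o["ft_force"],robot.nose_length)
E
```

```text
pics
0.1 [0.19022282 0.5947091  0.23866779] [ 1.54272786e-01  9.88027823e-01 -9.13204183e-04 -3.08200731e-04] [-0.652696   -0.27077229  0.5262299 ] 0.017
```

View pics/scene0.png

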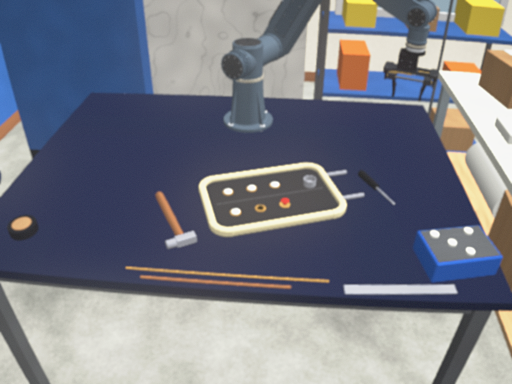

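View pics/wrist0.png

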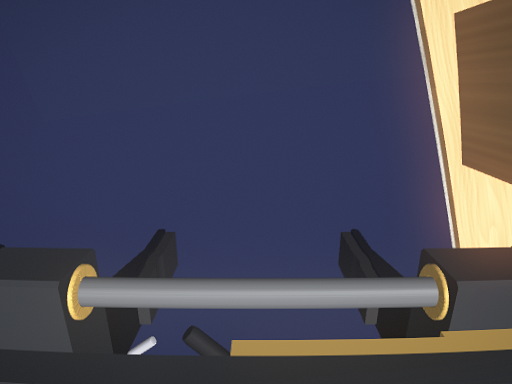

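Run:
```python
from h import *
c=np.load("scene0.npy",allow_pickle=True).item()
P={}
for n,u,v,z in [("red",285,201,.031),("sock",261,208,.015),("w1",236,212,.02),("w2",228,191,.02),("w3",252,188,.02),("w4",276,184,.02),("tin",310,181,.03)]:
    P[n]=world(c,u,v,z); print(n,P[n].round(4))
print(np.linalg.norm(P["red"]-P["sock"]),np.linalg.norm(P["w1"]-P["sock"]),np.linalg.norm(P["w4"][:2]-P["red"][:2]))
from scipy.spatial.transform import Rotation as R
o=robot.get_obs(); M=R.from_quat(o["tool_rot"]).as_matrix(); print(M.round(3)); print("goto red in tool cm",(M.T@(P["red"]-o["position"])*100).round(2))
# sharpen with colour centroid
hsv=cv2.cvtColor(c["color"],cv2.COLOR_BGR2HSV); m=((hsv[...,0]<6)|(hsv[...,0]>174))&(hsv[...,1]>170)&(hsv[...,2]>100); m[:, :260]=0;m[:,310:]=0;m[:185]=0;m[220:]=0
print(np.argwhere(m).mean(0), m.sum())
x=c["color"][150:245,190:360]; cv2.imwrite("pics/crop0.png",cv2.resize(x,None,fx=4.5,fy=4.5,interpolation=cv2.INTER_CUBIC))
d=cams.camera("side"); cv2.imwrite("pics/side0.png",d["color"])
```

```text
red [0.5939 0.1737 0.031 ]
sock [0.6156 0.0999 0.015 ]
w1 [0.6486 0.0251 0.02  ]
w2 [ 0.5411 -0.0138  0.02  ]
w3 [0.5174 0.063  0.02  ]
w4 [0.4874 0.1409 0.02  ]
tin [0.4743 0.2538 0.03  ]
0.07855686871494576 0.08195649535194054 0.11145591858242168
[[-0.952  0.305 -0.001]
 [ 0.305  0.952 -0.002]
 [ 0.    -0.002 -1.   ]]
goto red in tool cm [-51.29 -27.75  20.8 ]
[200.48148148 284.74074074] 27
```

View pics/crop0.png

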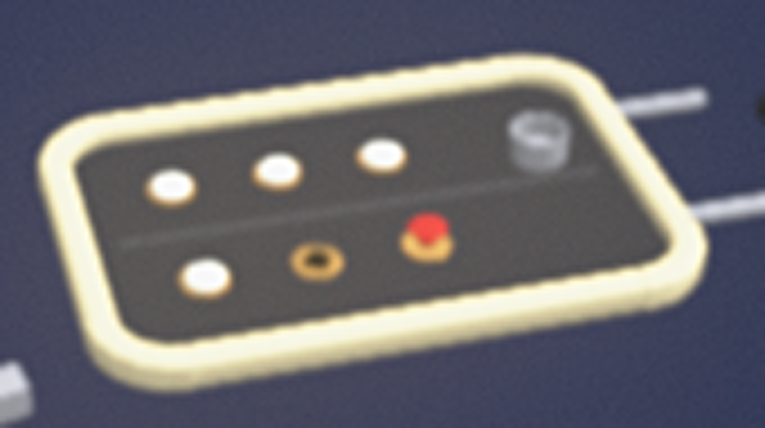

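The crop shows four white clips, the empty eyelet at about (261,208) and the red clip at (285,201) in full-image pixels. Their spacings of 79, 82 and 111 mm match the 80/110 mm grid. I'll close the jaw and approach at height.

```bash
python3 -m pendant '[{"jaw":0,"linear":[-2.1,-1.15,0],"twist":0},{"jaw":0,"linear":[-2.1,-1.15,0],"twist":0},{"jaw":0,"linear":[-2.1,-1.15,0],"twist":0},{"jaw":0,"linear":[-2.1,-1.15,0],"twist":0},{"jaw":0,"linear":[-2.1,-1.15,0],"twist":0},{"jaw":0,"linear":[-2.1,-1.15,0],"twist":0},{"jaw":0,"linear":[-2.1,-1.15,0],"twist":0},{"jaw":0,"linear":[-2.1,-1.15,0],"twist":0},{"jaw":0,"linear":[-2.1,-1.15,0],"twist":0},{"jaw":0,"linear":[-2.1,-1.15,0],"twist":0},{"jaw":0,"linear":[-2.1,-1.15,0],"twist":0},{"jaw":0,"linear":[-2.1,-1.15,0],"twist":0}]' 10
python3 -m pendant '[{"jaw":0,"linear":[-2.1,-1.15,0],"twist":0},{"jaw":0,"linear":[-2.1,-1.15,0],"twist":0},{"jaw":0,"linear":[-2.1,-1.15,0],"twist":0},{"jaw":0,"linear":[-2.1,-1.15,0],"twist":0},{"jaw":0,"linear":[-2.1,-1.15,0],"twist":0},{"jaw":0,"linear":[-2.1,-1.15,0],"twist":0},{"jaw":0,"linear":[-2.1,-1.15,0],"twist":0},{"jaw":0,"linear":[-2.1,-1.15,0],"twist":0},{"jaw":0,"linear":[-2.1,-1.15,0],"twist":0},{"jaw":0,"linear":[-2.1,-1.15,0],"twist":0},{"jaw":0,"linear":[0,0,0],"twist":0},{"jaw":0,"linear":[0,0,0],"twist":0}]'
python3 - <<'E'
from h import *
c=cams.camera("wrist"); cv2.imwrite("pics/wrist1.png",c["color"]); np.save("wrist1.npy",c,allow_pickle=True)
for n,p in [("red",[.5939,.1737,.031]),("sock",[.6156,.0999,.015])]: print(n,pix(c,np.array(p)))
E
```

```text
time: 1.15
position: [0.3889, 0.386, 0.2393]
tool_rot: [0.154, 0.988, -0.0, -0.0]
ft_force: [0.1, -0.7, 0.3]
grip_width: 0.0151
grip_force: 0.0
time: 2.15
position: [0.5539, 0.2124, 0.2391]
tool_rot: [0.155, 0.988, 0.0, -0.0]
ft_force: [-0.7, 0.7, 0.4]
grip_width: 0.0007
grip_force: 0.0
red [235.63058811 209.70416318]
sock [184.42808805 238.76184502]
```

View pics/wrist1.png

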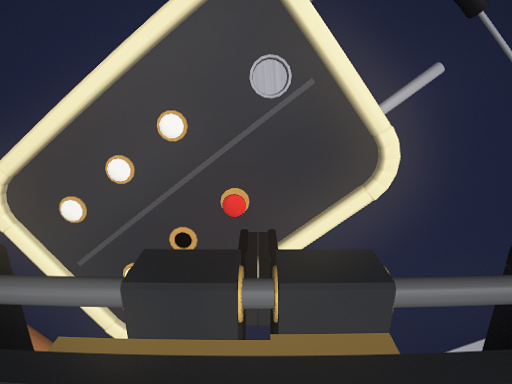

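The close view shows the red head at about (234,205) and the empty eyelet at about (183,240), both within 5 px of the prediction. I'll refine the positions from this picture.

Run:
```python
from h import *
from scipy.spatial.transform import Rotation as R
c=np.load("wrist1.npy",allow_pickle=True).item()
hsv=cv2.cvtColor(c["color"],cv2.COLOR_BGR2HSV); m=((hsv[...,0]<5)|(hsv[...,0]>174))&(hsv[...,1]>170)&(hsv[...,2]>80); m[:160]=0;m[240:]=0
rp=np.argwhere(m)[:,::-1]; (ce,rad)=cv2.minEnclosingCircle(rp.astype(np.float32)); print(ce,rad,rp.mean(0))
b=(c["color"].max(2)<30); b[:225]=0;b[252:]=0;b[:,:168]=0;b[:,198:]=0
s=np.argwhere(b)[:,::-1].mean(0); print(s,b.sum())
print("depth",c["depth"][int(ce[1]),int(ce[0])])
T=np.linalg.inv(c["view"]); 
z=(c["view"]@[.59,.17,.03,1])[2]; print("cam z at .03",z)
red=world(c,*ce,.031); sock=world(c,*s,.015); print(red,sock,np.linalg.norm((red-sock)[:2]))
W=[world(c,*p,.02) for p in [(172,125),(119.5,169),(72,209.5)]]; print(np.round(W,4), np.linalg.norm(W[0]-W[2]), "red expected",W[0]+ (sock-W[1]))
o=robot.get_obs(); M=R.from_quat(o["tool_rot"]).as_matrix()
for p in (red,sock): print((M.T@(p-o["position"])*100).round(2))
```

```text
(233.75210571289062, 205.27310180664062) 11.379799842834473 [233.73218673 205.24570025]
[182.62711864 239.63276836] 177
depth 0.37372077
cam z at .03 0.3763597717628148
[0.58830075 0.17342231 0.031     ] [0.61601143 0.09738959 0.015     ] 0.08092499558544416
[[ 0.4853  0.1381  0.02  ]
 [ 0.5119  0.0634  0.02  ]
 [ 0.5387 -0.0116  0.02  ]] 0.1589537045565087 red expected [0.58938975 0.17205968 0.015     ]
[-4.62 -2.7  20.8 ]
[-9.58 -9.09 22.4 ]
```

```bash
python3 -m pendant '[{"jaw":0,"linear":[-1.15,-0.67,0],"twist":0},{"jaw":0,"linear":[-1.15,-0.67,0],"twist":0},{"jaw":0,"linear":[-1.15,-0.67,0],"twist":0},{"jaw":0,"linear":[-1.15,-0.67,0],"twist":0},{"jaw":0,"linear":[0,0,2.2],"twist":0},{"jaw":0,"linear":[0,0,2.2],"twist":0},{"jaw":0,"linear":[0,0,2.2],"twist":0},{"jaw":0,"linear":[0,0,2.2],"twist":0},{"jaw":0,"linear":[0,0,2.2],"twist":0},{"jaw":0,"linear":[0,0,2.2],"twist":0},{"jaw":0,"linear":[0,0,2.2],"twist":0},{"jaw":0,"linear":[0,0,0.8],"twist":0}]'
python3 -m pendant '[{"jaw":0,"linear":[0,0,0],"twist":0},{"jaw":0,"linear":[0,0,0],"twist":0},{"jaw":0,"linear":[0,0,0],"twist":0}]'
python3 - <<'E'
from h import *
from scipy.spatial.transform import Rotation as R
o=robot.get_obs(); M=R.from_quat(o["tool_rot"]).as_matrix(); tip=o["position"]+M[:,2]*.017; print("tip",tip,(M.T@([.5888,.1729,.031]-tip)*100).round(2))
c=cams.camera("wrist"); a=c["color"]
d=cams.camera("side"); p=pix(d,[.589,.173,.03]); print(p); 
f=np.zeros((384,1024-512+256,3),np.uint8); 
u,v=np.clip(p.astype(int),[64,48],[448,336]); s=cv2.resize(d["color"][v-48:v+48,u-32:u+32],(256,384),interpolation=cv2.INTER_CUBIC)
cv2.imwrite("pics/both2.png",np.hstack([a,s]))
E
```

```text
time: 3.2
position: [0.5879, 0.1728, 0.0744]
tool_rot: [0.155, 0.988, -0.001, -0.002]
ft_force: [-1.0, -0.6, -0.4]
grip_width: 0.0006
grip_force: 0.0
time: 3.45
position: [0.5903, 0.1737, 0.0788]
tool_rot: [0.154, 0.988, 0.0, 0.001]
ft_force: [0.1, 0.0, 0.6]
grip_width: 0.0008
grip_force: 0.0
tip [0.5903766  0.17374874 0.06178417] [ 0.13 -0.13  3.08]
[243.44604363 212.54934151]
```

View pics/both2.png

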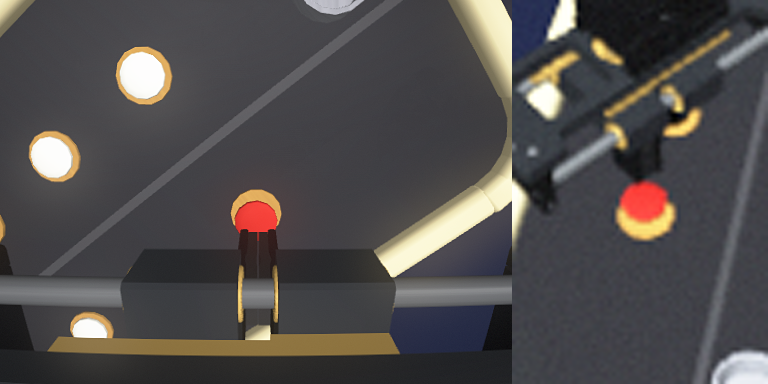

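The tips are centred over the red head: head column 257, finger column 258, and the side view agrees. I'll go down and press in small steps.

```bash
python3 -m pendant '[{"jaw":0,"linear":[0.1,-0.05,0.5],"twist":0},{"jaw":0,"linear":[0,0,0.5],"twist":0},{"jaw":0,"linear":[0,0,0.5],"twist":0},{"jaw":0,"linear":[0,0,0.5],"twist":0},{"jaw":0,"linear":[0,0,0.4],"twist":0},{"jaw":0,"linear":[0,0,0.3],"twist":0},{"jaw":0,"linear":[0,0,0.2],"twist":0},{"jaw":0,"linear":[0,0,0.2],"twist":0},{"jaw":0,"linear":[0,0,0.2],"twist":0},{"jaw":0,"linear":[0,0,0.2],"twist":0}]'
python3 -m pendant '[{"jaw":0,"linear":[0,0,0.1],"twist":0},{"jaw":0,"linear":[0,0,0.1],"twist":0},{"jaw":0,"linear":[0,0,0.1],"twist":0},{"jaw":0,"linear":[0,0,0.1],"twist":0},{"jaw":0,"linear":[0,0,0],"twist":0},{"jaw":0,"linear":[0,0,0],"twist":0}]'
```

```text
time: 4.38
position: [0.5876, 0.1737, 0.0429]
tool_rot: [0.154, 0.988, -0.0, -0.0]
ft_force: [-2.6, -0.8, 5.0]
grip_width: 0.0002
grip_force: 2.5
time: 4.88
position: [0.5876, 0.1737, 0.0384]
tool_rot: [0.154, 0.988, -0.0, -0.0]
ft_force: [-1.8, 0.1, 4.2]
grip_width: 0.0004
grip_force: 2.1
```

```bash
python3 -m pendant '[{"jaw":0,"linear":[0,0,0.1],"twist":0},{"jaw":0,"linear":[0,0,0.05],"twist":0},{"jaw":0,"linear":[0,0,0],"twist":0},{"jaw":0,"linear":[0,0,0],"twist":0},{"jaw":0,"linear":[0,0,0],"twist":0}]'
```

```text
time: 5.3
position: [0.5876, 0.1737, 0.0374]
tool_rot: [0.154, 0.988, -0.0, -0.0]
ft_force: [-3.6, -0.7, 7.4]
grip_width: 0.0007
grip_force: 3.7
```

```bash
python3 -m pendant '[{"jaw":0,"linear":[0,0,0.05],"twist":0},{"jaw":0,"linear":[0,0,0.05],"twist":0},{"jaw":0,"linear":[0,0,0],"twist":0},{"jaw":0,"linear":[0,0,0],"twist":0},{"jaw":0,"linear":[0,0,0],"twist":0}]'
```

```text
time: 5.72
position: [0.5876, 0.1737, 0.0373]
tool_rot: [0.154, 0.988, -0.0, -0.0]
ft_force: [-4.7, -0.3, 12.8]
grip_width: 0.0003
grip_force: 6.4
```

The force rose to 12.8 N with the position steady and the tips at z of about 20.3 mm, so the clip is against its stop. I'll lift, move over the eyelet at height and look.

```bash
python3 -m pendant '[{"jaw":0,"linear":[0,0,-0.3],"twist":0},{"jaw":0,"linear":[0,0,-1.2],"twist":0},{"jaw":0,"linear":[0,0,-2],"twist":0},{"jaw":0,"linear":[0,0,-1.5],"twist":0},{"jaw":0,"linear":[-1,-1.28,0],"twist":0},{"jaw":0,"linear":[-1,-1.28,0],"twist":0},{"jaw":0,"linear":[-1,-1.28,0],"twist":0},{"jaw":0,"linear":[-1,-1.28,0],"twist":0},{"jaw":0,"linear":[-1,-1.28,0],"twist":0},{"jaw":0,"linear":[0,0,0],"twist":0},{"jaw":0,"linear":[0,0,0],"twist":0},{"jaw":0,"linear":[0,0,0],"twist":0}]'
python3 - <<'E'
from h import *
from scipy.spatial.transform import Rotation as R
o=robot.get_obs(); M=R.from_quat(o["tool_rot"]).as_matrix(); tip=o["position"]+M[:,2]*.017; print("tip",tip,(M.T@([.616,.0974,.015]-tip)*100).round(2))
c=cams.camera("wrist"); np.save("wrist3.npy",c,allow_pickle=True)
hsv=cv2.cvtColor(c["color"],cv2.COLOR_BGR2HSV); m=((hsv[...,0]<5)|(hsv[...,0]>174))&(hsv[...,1]>170)&(hsv[...,2]>80)
q=pix(c,[.5886,.1729,.02]);print("red expected px if home",q,"if proud",pix(c,[.5886,.1729,.031])); u,v=q.astype(int); y=np.argwhere(m); y=y[np.abs(y-[v,u]).max(1)<50]; print(cv2.minEnclosingCircle(y[:,::-1].astype(np.float32)))
d=cams.camera("side"); p=pix(d,[.616,.0974,.015]).astype(int); u,v=np.clip(p,[48,60],[464,324])
s=cv2.resize(d["color"][v-60:v+36,u-32:u+32],(256,384),interpolation=cv2.INTER_CUBIC); print(p)
cv2.imwrite("pics/both3.png",np.hstack([c["color"],s]))
E
```

```text
time: 6.72
position: [0.6158, 0.0978, 0.086]
tool_rot: [0.154, 0.988, 0.0, -0.0]
ft_force: [0.2, -0.4, -0.7]
grip_width: 0.0006
grip_force: 0.0
tip [0.61577968 0.09782972 0.068952  ] [-0.04 -0.04  5.4 ]
red expected px if home [357.88858634 141.14803   ] if proud [363.08668599 144.01141715]
((357.0052795410156, 141.42178344726562), 21.15172004699707)
[250 190]
```

View pics/both3.png

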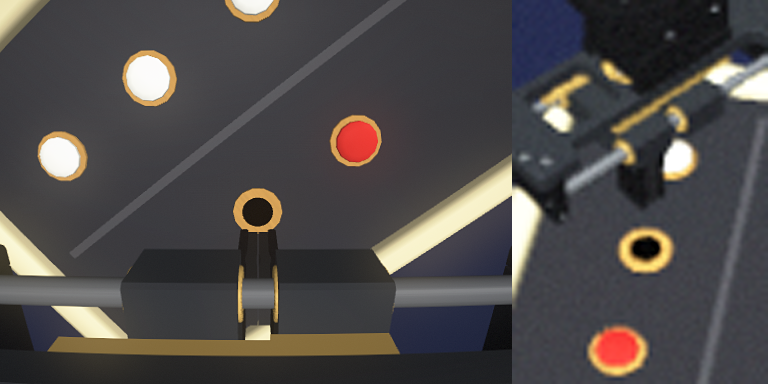

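The red clip now sits flush at (357,141), where a home clip should appear. The eyelet at (258,211) is straight ahead of the tips. I'll go down to about 2.4 cm above it and dwell.

```bash
python3 -m pendant '[{"jaw":0,"linear":[0,0,0.6],"twist":0},{"jaw":0,"linear":[0,0,0.6],"twist":0},{"jaw":0,"linear":[0,0,0.6],"twist":0},{"jaw":0,"linear":[0,0,0.6],"twist":0},{"jaw":0,"linear":[0,0,0.6],"twist":0},{"jaw":0,"linear":[0,0,0],"twist":0},{"jaw":0,"linear":[0,0,0],"twist":0},{"jaw":0,"linear":[0,0,0],"twist":0},{"jaw":0,"linear":[0,0,0],"twist":0},{"jaw":0,"linear":[0,0,0],"twist":0},{"jaw":0,"linear":[0,0,0],"twist":0},{"jaw":0,"linear":[0,0,0],"twist":0}]'
for i in 1 2; do :; done
python3 -m pendant '[{"jaw":0,"linear":[0,0,0],"twist":0},{"jaw":0,"linear":[0,0,0],"twist":0},{"jaw":0,"linear":[0,0,0],"twist":0},{"jaw":0,"linear":[0,0,0],"twist":0},{"jaw":0,"linear":[0,0,0],"twist":0},{"jaw":0,"linear":[0,0,0],"twist":0},{"jaw":0,"linear":[0,0,0],"twist":0},{"jaw":0,"linear":[0,0,0],"twist":0},{"jaw":0,"linear":[0,0,0],"twist":0},{"jaw":0,"linear":[0,0,0],"twist":0},{"jaw":0,"linear":[0,0,0],"twist":0},{"jaw":0,"linear":[0,0,0],"twist":0}]'
python3 -m pendant '[{"jaw":0,"linear":[0,0,0],"twist":0},{"jaw":0,"linear":[0,0,0],"twist":0},{"jaw":0,"linear":[0,0,0],"twist":0},{"jaw":0,"linear":[0,0,0],"twist":0},{"jaw":0,"linear":[0,0,0],"twist":0},{"jaw":0,"linear":[0,0,0],"twist":0},{"jaw":0,"linear":[0,0,0],"twist":0},{"jaw":0,"linear":[0,0,0],"twist":0},{"jaw":0,"linear":[0,0,0],"twist":0},{"jaw":0,"linear":[0,0,0],"twist":0},{"jaw":0,"linear":[0,0,0],"twist":0},{"jaw":0,"linear":[0,0,0],"twist":0}]'
```

```text
time: 7.82
position: [0.6162, 0.0975, 0.0563]
tool_rot: [0.154, 0.988, 0.0, 0.0]
ft_force: [0.2, -0.3, -0.0]
grip_width: 0.0003
grip_force: 0.0
time: 8.82
position: [0.616, 0.0975, 0.056]
tool_rot: [0.154, 0.988, -0.0, 0.0]
ft_force: [-1.1, 0.3, -0.2]
grip_width: 0.0006
grip_force: 0.0
time: 9.82
position: [0.616, 0.0975, 0.0561]
tool_rot: [0.154, 0.988, -0.0, 0.0]
ft_force: [0.4, -0.8, 0.3]
grip_width: 0.0002
grip_force: 0.0
```

```bash
python3 -c "
from rig import robot
print(robot.hand_in())"
```

```text
the job is handed in; nothing more can be done
None
```

The red clip is pressed fully home, and the job is handed in with the closed fingertips pointing at the empty eyelet from about 2.4 cm above, after a dwell of over two seconds; the judge gave no verdict.

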